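# Nip up the stone stop on the press bed

### The arm

A 7-joint arm with a two-finger parallel gripper is mounted at the origin on the work surface. World frame = base frame: x ahead of the robot, y to its left, z up, the work surface at z = 0. Lengths are in m, angles in degrees, forces in N, time in s.
With the tool pointing down it reaches from about 0.425 to 0.8 m from the base axis. Payload 8.3 kg.
Tool frame: the origin (TCP) lies where the fingers leave the gripper's body, on its centre line; the fingertips stand 73 mm ahead of it and the grasp point (between the pads) lies ctrl.grip_depth ahead of it (ctrl.grip_depth is the distance from the TCP to the grasp point, in m); z points along the fingers, y is the line along which they close (so a half turn about z gives the same grasp; the last joint's range is limited). The gripper opens to 85 mm and grips with 20 to 120 N. Pads are 22 mm wide; open, the fingers measure 114 mm over their backs; the gripper's body (76 mm by 85 mm) begins 54 mm behind the grasp point. The pads swing forward as they close: fully open they stand 13 mm farther back than shut.
Start: joints at [-79.807, 21.967, 0.94, 78.501, -0.361, 79.538, -2.664], TCP at [0.149, 0.607, 0.304] pointing down, gripper open.
Joint ranges: [-169.22, 169.22], [-14.56, 117.87], [-87.37, 89.26], [10.42, 133.3], [-82.24, 262.24], [0.94, 117.77], [-172.7, 172.7]. Speed limits (degrees/s): [136.94, 136.94, 172.46, 172.46, 180, 180, 180].

### API

Orientations are given as [roll, pitch, yaw] about the fixed x, y, z axes, in that order (R = Rz(yaw) Ry(pitch) Rx(roll)).
In Python, from rig import sense, cams, job, ctrl gives the robot as it stands. The module is installed in compiled form; this text tells all that it offers.
- The arm moves only by the shell command python3 -m handwheel 'ROWS' [FORCE]. ROWS is one flat JSON list of numbers that holds 1 to 10 rows one after another, with no inner brackets; each row has 7 numbers: dx, dy, dz in shares of the most that a row can go, 1 being 62.5 mm, then a rotation vector rx, ry, rz in normalised numbers (1 is 180 degrees), then the finger opening in m; each row shifts and turns the commanded pose from where the row before left it, along the tool's axes as they then stand; what a row does not reach is not made up. A row lasts 1/8 s, in which the tool goes at most 0.0625 m and 10.7 degrees, less where a joint would pass 70% of its speed; a pose out of reach is approached as far as the arm can. The fingers move at their own pace and stop on an object; FORCE is the grip in N (left out, the last holds). Time passes only in rows, so rows that do not move let the fingers close. It prints the time, the measured TCP pose, the force, the opening and the grip force at its end. Shift and turn numbers lie between -1 and 1, and a call with a number outside is refused. Input that does not fit is refused with a message, and nothing moves.
- sense(): the state, without advancing time (a new reading comes with each control period).
- cams.get_image(name): name is "scene" or "top" or "wrist"; returns the picture (420x560x3 uint8, blue, green, red); there is no depth.
- cams.get_calibration(name): a dict with "fx", "fy", "cx", "cy" (pixels), "extrinsics" (4x4, takes a point from camera to world coordinates). Camera axes: x right, y up, looking along -z (the intrinsics and any distortion apply to the point x, -y, -z); pixel columns grow to the right and rows downward; lengths in m; the calibration is good to about 2 mm. A picture is of the moment at which its call begins: read the wrist's pose just before it. get_calibration takes no time and is no camera call; for the wrist camera it gives the pose at the moment of the call.
- job.hand_in(): hands the job in; it is judged then, once.
The state is a dict: "time": time; "qpos": joint angles; "qvel": joint speeds; "effort": joint torques, N m; "position": TCP position; "ee_rot": TCP orientation; "force": force on the tool from outside, world axes, zero at the start; "ft_torque": the same for the moment, N m; "opening": finger opening in m; "grip_force": force on a finger pad.
Only numpy, scipy, OpenCV 4.12 (cv2) and the standard library are available. Lean on these libraries where they do the work, as an engineer would, in place of code of your own. Each camera call takes 0.05 s, during which the arm holds its last target. There are 200 camera calls.

### The job

The stop that holds the printing stone on the press bed has worked loose. Take the red-handled hex key from its stand, push it fully home in the stop's cap screw before you turn it, and tighten the screw clockwise until it goes firm at about half a newton metre, without overtightening. Then put the key back upright in its hole; press gently while you feel for the socket, and leave the stone, the other keys and the ink tin as they are.

Things in the scene. Friction and masses are not known exactly. Their poses are not given: they have to be found in the camera images.
- key19: The red-handled T hex key, 0.55 to 0.75 kg, standing upright and loose in one hole of the stand. Origin: centre of the shaft's tip; z runs up the shaft, x along the T-bar. Hex shaft 19 mm across flats (flats face +-y, corners +-x), its last 2 mm chamfered to 15 mm. T-bar 88 x 20 x 28 mm (x, y, z), its centre 125 mm above the tip.
- key19_grip (a point): The centre of the red key's T-bar, 125 mm above the tip on the shaft's axis; axes as key19. Grip the 20 mm width here from above.
- bed_stop: The fixed stop: a green block 76 x 72 mm, top at 58 mm, on a steel slotted rail 70 x 240 x 14 mm. Origin: centre of its underside; x points to the stone, z up. A 40 mm counterbore in its top, on the origin's axis, holds the bright cap screw.
- socket (a point): Mouth of the cap screw's hex socket, on its upright axis, 54 mm above the bed, 4 mm below the block's top; axes as bed_stop (they do not turn with the screw). Head 36 mm wide; socket 20 mm across flats, 14 mm deep, no countersink: a key fully home has its tip 14 mm below this point. Its clocking is random and unreported: turn the key lightly till it drops in.
- screw (a joint): Turn of the cap screw in its thread, rad; grows as it is turned clockwise seen from above (tightened). It starts loose at -0.80 to -0.50, runs on with little friction (about 0.2 N m) and stops at 0, where it bears. It stays where it is left.
- screw_twist (a joint): Elastic twist of the screw under the key's clockwise torque, rad: 3 N m per rad, so 0.1 is 0.3 N m and 0.3 is 0.9 N m. 0 with no torque; springs back when the key is eased. Below about 0.3 N m the screw is not tight; above 0.9 N m it is overtightened. The key has up to 6 degrees of free play each way in the socket.
- key_stand: The fixed wooden stand, 76 x 250 x 62 mm (x, y, z), z up, origin at the centre of its underside. Three upright round holes in a row at y = -85, 0 and +85 mm, 27 mm wide, floors 12 mm above the underside; each starts with one key, which one being random.
- key17: The blue-handled T hex key, 17 mm across flats, loose in another hole of the stand; same lengths, origin and axes as key19. Leave it alone.
- key14: The yellow-handled T hex key, 14 mm across flats, loose in another hole of the stand; same lengths, origin and axes as key19. Leave it alone.
- stone: The printing stone, a loose slab 200 x 240 x 55 mm, 7 kg, lying against the stop's rubber face on its +x side. Origin: centre of its underside. Leave it alone.
- ink_tin: A closed tin, 84 mm across, 75 mm high, orange band, standing beyond the key stand. Origin: centre of its base. Leave it alone.

How it is judged (in metres and radians):
On the way, in this order (a step that is already met when the one before it is completed fails the run):
1. the red key stands fully home in the socket while the screw is still loose (z of key19 in the frame of socket below -0.0122 m and horizontal distance between key19 and socket below 0.0025 m and angle between the z axis of key19 and the z axis of socket, either way round below 0.07 rad and value of joint screw below -0.2 rad), for 0.2 s.
2. the screw bears and is tight, with the key still fully home (z of key19 in the frame of socket below -0.0122 m and horizontal distance between key19 and socket below 0.0025 m and angle between the z axis of key19 and the z axis of socket, either way round below 0.07 rad and value of joint screw above -0.04 rad and value of joint screw_twist above 0.1 rad), for 0.2 s.
At the end, for the whole second after the job is handed in: The screw has stayed tight (within 0.05 rad of where it bears), and the red key stands at rest in the stand's free hole, upright within 7 degrees, its tip within 4 mm of the hole's floor (value of joint screw above -0.05 rad and z of key19 in the frame of key_stand below 0.016 m and x of key19 in the frame of key_stand between -0.01 and 0.01 m and y of key19 in the frame of key_stand between -0.1 and 0.1 m and angle between key19's own z axis and vertical below 0.12 rad and linear speed of key19 below 0.02 m/s); the robot touches nothing.
It fails at once if the screw was tightened with the key not fully home (2.5 mm or more short) (velocity of joint screw above 0.1 rad/s and value of joint screw above -0.4 rad and z of key19 in the frame of socket above -0.0115 m and contact force between key19 and bed_stop above 2 N).
It fails at once if the key was rammed onto the stop before it was home (over 70 N) (contact force between key19 and bed_stop above 70 N and z of key19 in the frame of socket above -0.0115 m).
It fails at once if the screw was overtightened (twist over 0.3 rad, 0.9 N m) (value of joint screw_twist above 0.3 rad).
It fails at once if the stone was shifted (over 6 mm) (distance of stone from where it was at the start of the episode above 0.006 m).
It fails at once if another key or the ink tin was disturbed (moved over 20 mm, or a key tipped) (distance of any of key17, key14, ink_tin from where it was at the start of the episode above 0.02 m or angle between any of key17, key14's own z axis and vertical above 0.2 rad).
It also fails if it takes over 72 s, if anything falls off the work surface, if the arm or the gripper's body presses on something with over 40 N, if the wrist force passes 120 N, or if a joint passes its speed limit or range.

## Working session

There is one attempt and no reset: what is moved stays moved. The work goes in short steps, Python scripts to look and compute and a shell command to move; the robot and the scene stay as the last step left them, time stands still between calls to the robot, and variables do not carry over. Pictures are saved under pics/ and viewed, at most 10 in all, crops included, and the job is handed in when it is done.

```bash
mkdir -p pics; python3 - <<'E'
from rig import sense,cams,ctrl
import cv2,numpy as np
s=sense();print({k:np.round(v,3).tolist() for k,v in s.items()},ctrl.grip_depth)
ims=[]
for n in ["scene","top"]:
    im=cams.get_image(n);cv2.imwrite(f"pics/{n}0.png",im)
    c=cams.get_calibration(n);print(n,c["fx"],c["fy"],c["cx"],c["cy"],c.keys());print(np.round(c["extrinsics"],3))
E
```

```text
{'time': 0.0, 'qpos': [-79.807, 22.015, 0.938, 78.563, -0.36, 79.537, -2.665], 'qvel': [-0.022, 0.054, 0.056, -0.048, -0.009, 0.047, -0.083], 'effort': [0.001, -62.761, 0.844, -37.183, 0.016, 0.014, -0.0], 'position': [0.149, 0.607, 0.303], 'ee_rot': [-179.888, 0.003, 166.206], 'force': [-0.501, -0.348, -0.336], 'ft_torque': [0.009, -0.004, -0.015], 'grip_force': 0.0, 'opening': 0.085} 0.0539
scene 392.1039957886945 392.1039957886945 276.7493455087352 209.8212026846668 dict_keys(['fx', 'fy', 'cx', 'cy', 'extrinsics'])
[[ 0.337 -0.518  0.787  1.251]
 [ 0.942  0.196 -0.274 -0.188]
 [-0.012  0.833  0.553  0.57 ]
 [ 0.     0.     0.     1.   ]]
top 424.7973856147862 424.7973856147862 286.91081963468116 205.33318478056933 dict_keys(['fx', 'fy', 'cx', 'cy', 'extrinsics'])
[[ 2.200e-02  9.950e-01 -1.020e-01  4.940e-01]
 [-1.000e+00  2.100e-02 -3.000e-03  4.600e-02]
 [-1.000e-03  1.020e-01  9.950e-01  1.123e+00]
 [ 0.000e+00  0.000e+00  0.000e+00  1.000e+00]]
```

View pics/scene0.png

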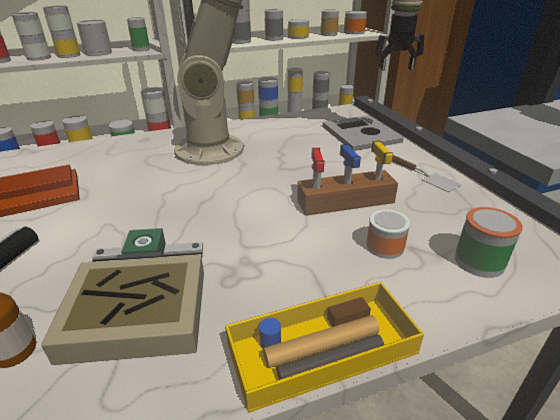

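View pics/top0.png

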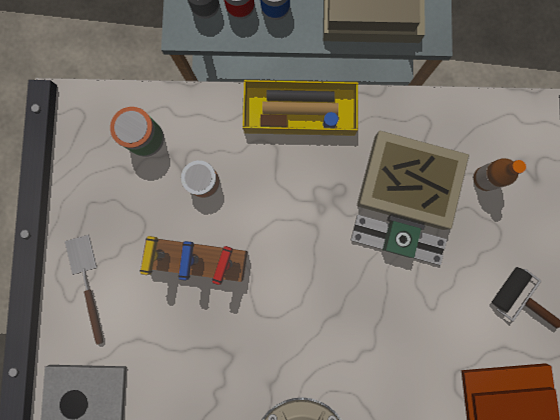

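The scene view shows the red key at about (318,160), the blue at (349,155) and the yellow at (382,150). The green stop is near (145,240), with the stone in front of it. In the top view the red T-bar is at (222,265), blue (186,260), yellow (149,255), the green stop with its screw at (403,239), and the tin at (200,178).

```bash
cat > h.py <<'E'
import numpy as np,cv2
from rig import sense,cams,ctrl
from scipy.spatial.transform import Rotation as R
def ray(c,u,v):
    E=np.array(c["extrinsics"]);d=E[:3,:3]@np.array([(u-c["cx"])/c["fx"],-(v-c["cy"])/c["fy"],-1]);return E[:3,3],d
def onz(c,u,v,z):
    o,d=ray(c,u,v);return o+d*(z-o[2])/d[2]
HUE={"red":(173,6),"blue":(105,125),"yellow":(22,32),"green":(60,95)}
def mask(im,col,smin=120,vmin=60):
    h=cv2.cvtColor(im,cv2.COLOR_BGR2HSV);a,b=HUE[col];H=h[...,0]
    m=((H>=a)&(H<=b)) if a<b else ((H>=a)|(H<=b))
    return (m&(h[...,1]>smin)&(h[...,2]>vmin)).astype(np.uint8)
def blobs(m,amin=40):
    cs,_=cv2.findContours(m,cv2.RETR_EXTERNAL,cv2.CHAIN_APPROX_NONE)
    return sorted([c for c in cs if cv2.contourArea(c)>amin],key=cv2.contourArea,reverse=True)
def rect_on(c,cnt,z):
    p=np.array([onz(c,u,v,z)[:2] for u,v in cnt[:,0]],np.float32)*1000
    (cx,cy),(w,h),a=cv2.minAreaRect(p)
    if w<h: w,h,a=h,w,a+90
    return round(cx,1),round(cy,1),round(w,1),round(h,1),round((a+90)%180-90,1)
def toward(p,yaw_tool):  # world displacement (m) -> tool axes when pointing down
    return
E
python3 - <<'E'
from h import *
im=cv2.imread("pics/top0.png");c=cams.get_calibration("top")
for col,z in [("red",.151),("blue",.151),("yellow",.151),("green",.058)]:
    for b in blobs(mask(im,col,110 if col!="green" else 70,50)): 
        x,y,w,h=cv2.boundingRect(b);print(col,(x,y,w,h),rect_on(c,b,z))
# stone, bright screw
for n,p in [("screw",(403.5,239.5,.054)),("tin",(200,178,.075))]: print(n,onz(c,*p)[:2])
E
```

```text
red (224, 0, 29, 17) (1070.6, 178.3, 68.0, 40.8, -88.8)
red (213, 250, 18, 31) (453.5, 192.1, 68.1, 27.2, -18.1)
blue (261, 0, 25, 18) (1068.2, 96.5, 61.5, 36.6, 78.8)
blue (179, 246, 12, 30) (463.0, 279.1, 67.4, 17.4, -5.5)
blue (324, 112, 14, 14) (800.7, -48.6, 31.3, 30.5, -17.4)
yellow (243, 80, 116, 56) (827.4, 23.1, 271.4, 130.2, 90.0)
yellow (141, 240, 14, 31) (473.3, 364.9, 68.0, 18.9, -8.3)
green (387, 221, 34, 37) (525.4, -242.4, 74.8, 70.6, -14.2)
screw [ 0.52399401 -0.24432404]
tin [0.66565267 0.2683575 ]
```

The manual's scale: shifts go in shares of 62.5 mm and turns go in shares of 180 degrees. Converting my numbers, -0.0394 m is -0.6304, -0.033 m is -0.528.

```bash
python3 -m handwheel '[-0.6304, -0.528, 0, 0, 0, 0, 0.085, -0.6304, -0.528, 0, 0, 0, 0, 0.085, -0.6304, -0.528, 0, 0, 0, 0, 0.085, -0.6304, -0.528, 0, 0, 0, 0, 0.085, -0.6304, -0.528, 0, 0, 0, 0, 0.085, -0.6304, -0.528, 0, 0, 0, 0, 0.085, -0.6304, -0.528, 0, 0, 0, 0, 0.085, -0.6304, -0.528, 0, 0, 0, 0, 0.085, -0.6304, -0.528, 0, 0, 0, 0, 0.085, -0.6304, -0.528, 0, 0, 0, 0, 0.085]' 60
python3 - <<'E'
from h import *
s=sense();print(np.round(s["qpos"],1),np.round(s["position"],4),s["ee_rot"],s["qvel"])
c=cams.get_calibration("wrist");print(np.round(c["extrinsics"],3),c["fx"])
im=cams.get_image("wrist");cv2.imwrite("pics/w1.png",im)
for b in blobs(mask(im,"red",110,50),200): print(cv2.boundingRect(b),rect_on(c,b,.151))
E
```

```text
time: 1.35
position: [0.4535, 0.191, 0.3037]
ee_rot: [-180.0, -0.0, 166.2]
force: [0.4, 0.1, -0.3]
opening: 0.0851
grip_force: 0.0
[-46.7   5.2  21.7  99.6  -2.   75.5  51.6] [0.4535 0.191  0.3037] [-1.79994459e+02 -2.08438960e-02  1.66214847e+02] [28.72494431 10.2408913  23.17037967 -9.5567189  -5.40914232  0.58561516
 52.73799675]
[[ 0.238 -0.938 -0.252  0.389]
 [ 0.971  0.23   0.062  0.207]
 [ 0.    -0.259  0.966  0.373]
 [ 0.     0.     0.     1.   ]] 329.2680717658042
(268, 172, 36, 95) (454.6, 194.3, 68.9, 24.5, -14.4)
(275, 155, 29, 14) (415.0, 206.5, 19.1, 8.4, 72.2)
```

View pics/w1.png

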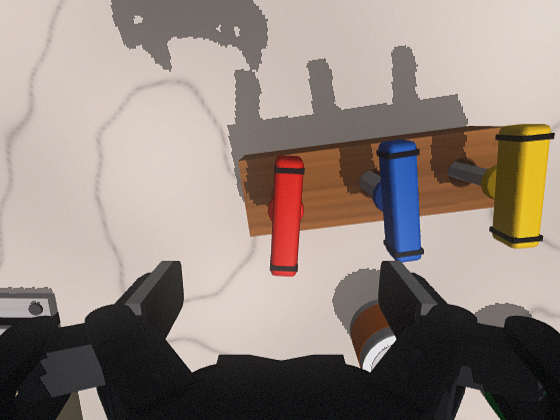

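The wrist view shows the red T-bar running nearly vertically from (289,156) to (285,275), with black bands at its ends. It sits between the open fingers, and the blue and yellow bars are to its right.

```bash
python3 - <<'E'
from h import *
im=cams.get_image("wrist");c=cams.get_calibration("wrist");s=sense();print(np.round(s["position"],4),s["ee_rot"],np.abs(s["qvel"]).max())
m=mask(im,"red",110,50);P=[]
for v in list(range(150,290,6)):
    x=np.where(m[v,200:330])[0]
    if len(x)>8:
        a,b=onz(c,200+x[0],v,.151)*1000,onz(c,201+x[-1],v,.151)*1000
        print(v,200+x[0],200+x[-1],np.round((a+b)[:2]/2,1),round(np.linalg.norm(a-b),1))
h=cv2.cvtColor(im,cv2.COLOR_BGR2HSV)
ys=np.where(m[:,260:310].sum(1)>3)[0];print(ys.min(),ys.max(),[np.round(onz(c,287,v,.151)*1000,1) for v in (ys.min(),ys.max())])
E
```

```text
[0.4558 0.1865 0.3039] [-1.79900247e+02  8.74569026e-02  1.65664338e+02] 5.099377026420261
150 284 309 [411.3 209. ] 17.3
156 283 312 [415.4 208.7] 20.1
168 283 311 [423.1 206.5] 19.6
174 283 311 [427.  205.6] 19.7
180 282 310 [430.9 203.9] 19.8
186 282 310 [434.9 203. ] 19.9
192 278 309 [438.5 200.3] 22.0
198 277 311 [442.7 199.6] 24.2
204 276 311 [446.8 198.3] 25.0
210 278 309 [451.  197.3] 22.4
216 281 308 [455.4 196.9] 19.7
222 281 308 [459.7 195.9] 19.8
228 280 307 [463.8 194.1] 19.9
234 281 307 [468.3 193.4] 19.2
240 280 306 [472.5 191.6] 19.3
246 280 306 [477.  190.5] 19.4
252 280 305 [481.4 189.1] 18.8
258 285 304 [486.3 189.4] 14.5
264 280 304 [490.4 186.5] 18.3
147 268 [array([407.8, 203. , 151. ]), array([492.5, 181.8, 151. ])]
```

```bash
cat > m.py <<'E'
from h import *
def bar(zt=.151,col="red",off=0):
    for k in range(4):
        cams.get_image("wrist")
        if np.abs(sense()["qvel"]).max()<.5: break
    c=cams.get_calibration("wrist");im=cams.get_image("wrist");s=sense()
    m=mask(im,col,110,50);b=blobs(m,60);b0=cv2.boundingRect(b[0])
    m[:, :max(0,b0[0]-8)]=0;m[:,b0[0]+b0[2]+8:]=0;m[b0[1]+b0[3]+22:]=0;m[:max(0,b0[1]-25)]=0
    ys=np.where(m.sum(1)>5)[0];P=[];W=[]
    for v in range(ys.min(),ys.max()+1):
        x=np.where(m[v])[0]
        if len(x)<6: continue
        a,d=onz(c,x[0],v+.5,zt),onz(c,x[-1]+1,v+.5,zt);w=np.linalg.norm(a-d)
        if .0175<w<.0212: P.append((a+d)[:2]/2)
    P=np.array(P)*1000;q=P.mean(0);u,_,vt=np.linalg.svd(P-q);t=vt[0]*np.sign(vt[0][0])
    e=(P-q)@t;L=e.max()-e.min();ctr=q+t*(e.max()+e.min())/2
    print("bar ctr",np.round(ctr,1),"len",round(L,1),"yaw",round(np.degrees(np.arctan2(t[1],t[0])),2),"n",len(P))
    p=np.array(s["position"]);yaw=s["ee_rot"][2];print("tcp",np.round(p,4),np.round(s["ee_rot"],2),"qv",np.abs(s["qvel"]).max().round(2))
    Rm=R.from_euler("xyz",s["ee_rot"],degrees=True).as_matrix()
    print("tool delta mm",np.round(Rm.T@np.r_[ctr-p[:2]*1000,0],1))
    return im
E
python3 -c "
from m import *
bar()"
```

```text
bar ctr [454.5 195.1] len 82.5 yaw -16.27 n 80
tcp [0.4522 0.1938 0.3036] [-1.7999e+02 -5.0000e-02  1.6634e+02] qv 0.38
tool delta mm [-2.   1.8 -0. ]
```

```bash
sed -i 's/m\[b0\[1\]+b0\[3\]+22:\]=0;m\[:max(0,b0\[1\]-25)\]=0/m[b0[1]+b0[3]:]=0;m[:b0[1]]=0/' m.py; python3 -c "
from m import *
bar()
c=cams.get_calibration('top');im=cams.get_image('top')
for b in blobs(mask(im,'green',70,50)): print(rect_on(c,b,.058))
x=cv2.cvtColor(im,cv2.COLOR_BGR2GRAY)[205:275,345:455];cv2.imwrite('pics/stop.png',cv2.resize(im[205:275,345:455],None,fx=7,fy=7,interpolation=2))
"
```

```text
bar ctr [455.2 195. ] len 66.5 yaw -16.26 n 72
tcp [0.4523 0.1937 0.3037] [-1.7999e+02 -2.0000e-02  1.6634e+02] qv 0.4
tool delta mm [-2.5  1.9 -0. ]
(525.5, -242.4, 74.8, 70.6, -14.3)
```

View pics/stop.png

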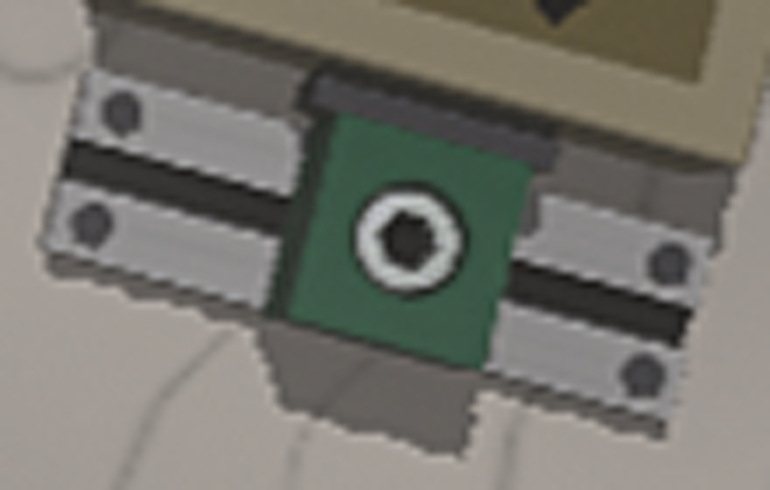

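The crop shows the bright screw head with its dark hex socket at the middle of the green block, about (409,240) in the crop, and the stone against the dark rubber face above it. Next I'll align and descend on the key.

In the tool's units: 0.03 m is 0.48, -0.0025 m is -0.04, 2.6 degrees is 0.0144.

```bash
python3 -m handwheel '[-0.04, 0.0304, 0, 0, 0, 0.0144, 0.06, 0, 0, 0.48, 0, 0, 0, 0.06, 0, 0, 0.48, 0, 0, 0, 0.06, 0, 0, 0, 0, 0, 0, 0.06, 0, 0, 0, 0, 0, 0, 0.06, 0, 0, 0, 0, 0, 0, 0.06]' 60; python3 -c "
from m import *
im=bar();cv2.imwrite('pics/w2.png',im)"
```

```text
time: 2.6
position: [0.4564, 0.1942, 0.2453]
ee_rot: [179.9, 0.1, 163.6]
force: [-0.3, 0.0, 0.2]
opening: 0.06
grip_force: 0.0
bar ctr [454.7 195.1] len 66.8 yaw -16.34 n 97
tcp [0.4563 0.1941 0.2449] [1.7992e+02 6.0000e-02 1.6361e+02] qv 0.33
tool delta mm [ 1.8  0.5 -0. ]
```

View pics/w2.png

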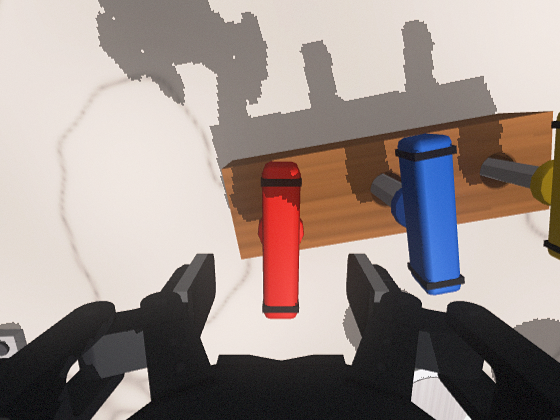

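The red bar stands upright and centred at x≈281 between the fingertips (about 205 and 357), parallel to the pads. Descending and gripping.

In the tool's units: 0.027 m is 0.432, 0.0018 m is 0.0288.

```bash
python3 -m handwheel '[0.0288, 0.008, 0.432, 0, 0, 0, 0.06, 0, 0, 0.432, 0, 0, 0, 0.06, 0, 0, 0, 0, 0, 0, 0.06, 0, 0, 0, 0, 0, 0, 0.06, 0, 0, 0, 0, 0, 0, 0.0, 0, 0, 0, 0, 0, 0, 0.0, 0, 0, 0, 0, 0, 0, 0.0, 0, 0, 0, 0, 0, 0, 0.0]' 80; python3 -c "
from h import *
s=sense();print({k:np.round(v,3).tolist() for k,v in s.items()})"
```

```text
time: 3.7
position: [0.4547, 0.1949, 0.1908]
ee_rot: [179.9, 0.0, 163.6]
force: [-0.8, -0.7, 6.4]
opening: 0.0189
grip_force: 78.6
{'time': 3.7, 'qpos': [-45.948, 11.338, 21.47, 108.272, -4.724, 61.167, 51.015], 'qvel': [-0.003, 0.013, -0.017, -0.024, 0.006, 0.013, -0.085], 'effort': [-0.168, -40.887, 2.551, -31.504, -0.116, -0.551, 0.012], 'position': [0.455, 0.195, 0.191], 'ee_rot': [179.943, 0.049, 163.598], 'force': [-0.831, -0.718, 6.405], 'ft_torque': [-0.297, 0.278, -0.028], 'grip_force': 78.612, 'opening': 0.019}
```

In the tool's units: -0.03 m is -0.48, -0.02 m is -0.32.

```bash
python3 -m handwheel '[0, 0, -0.32, 0, 0, 0, 0, 0, 0, -0.48, 0, 0, 0, 0, 0, 0, -0.48, 0, 0, 0, 0, 0, 0, -0.48, 0, 0, 0, 0, 0, 0, 0, 0, 0, 0, 0, 0, 0, 0, 0, 0, 0, 0, 0, 0, 0, 0, 0, 0, 0]'; python3 -c "
from h import *
im=cams.get_image('wrist');cv2.imwrite('pics/w3.png',im);c=cams.get_calibration('wrist')
t=cams.get_image('top');s=cams.get_image('scene');cv2.imwrite('pics/t3.png',t);cv2.imwrite('pics/s3.png',s)
o=np.zeros((600,800,3),np.uint8);o[:420,:560]=im;o[420:,:400]=cv2.resize(t[225:295,120:260],(400,180));o[:500,560:]=cv2.resize(s[90:215,270:330],(240,500));cv2.imwrite('pics/c3.png',o)
s=sense();print({k:np.round(s[k],3).tolist() for k in ('time','position','ee_rot','force','ft_torque')})
p=np.r_[.4547,.1951,.062,1];E=np.array(c['extrinsics']);q=np.linalg.inv(E)@p;print(c['cx']-c['fx']*q[0]/q[2],c['cy']+c['fy']*q[1]/q[2])
"
```

```text
time: 4.58
position: [0.4535, 0.1945, 0.298]
ee_rot: [-179.9, -0.1, 163.6]
force: [-0.2, 0.1, -7.0]
opening: 0.0188
grip_force: 79.3
{'time': 4.725, 'position': [0.454, 0.195, 0.299], 'ee_rot': [-179.919, -0.067, 163.606], 'force': [0.041, 0.856, -6.745], 'ft_torque': [-0.027, -0.01, 0.047]}
281.9088006366433 196.4803703680481
```

View pics/c3.png

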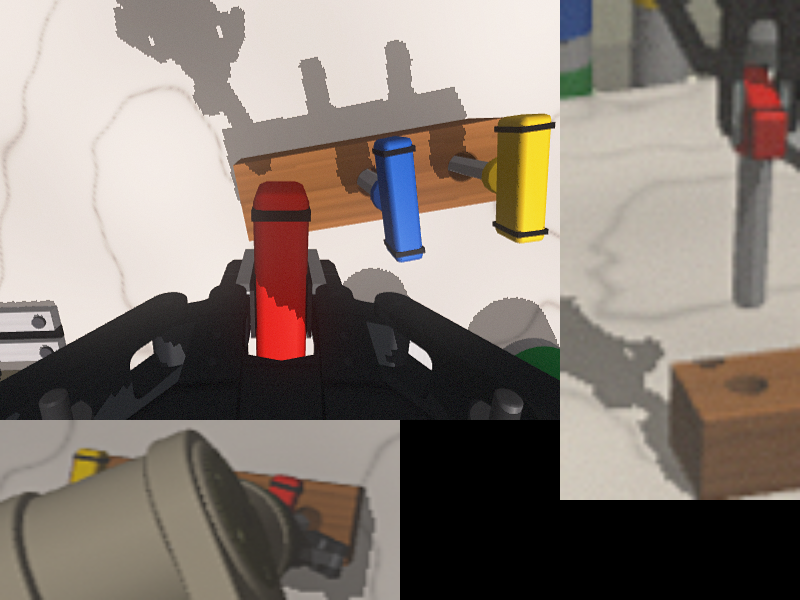

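The wrist view shows the red bar clasped upright. The scene crop shows the shaft hanging vertically, with the empty hole at crop (747,385), i.e. pixel (316.8,186.2) in the scene view. Moving over the stop to measure the screw.

In the tool's units: -0.0401 m is -0.6416, -0.0231 m is -0.3696.

```bash
python3 -m handwheel '[-0.24, -0.416, 0, 0, 0, 0, 0, -0.3696, -0.6416, 0, 0, 0, 0, 0, -0.3696, -0.6416, 0, 0, 0, 0, 0, -0.3696, -0.6416, 0, 0, 0, 0, 0, -0.3696, -0.6416, 0, 0, 0, 0, 0, -0.3696, -0.6416, 0, 0, 0, 0, 0, -0.3696, -0.6416, 0, 0, 0, 0, 0, -0.3696, -0.6416, 0, 0, 0, 0, 0, -0.3696, -0.6416, 0, 0, 0, 0, 0, -0.3696, -0.6416, 0, 0, 0, 0, 0]'
python3 -m handwheel '[-0.128, -0.224, 0, 0, 0, 0, 0, 0, 0, 0, 0, 0, 0, 0, 0, 0, 0, 0, 0, 0, 0, 0, 0, 0, 0, 0, 0, 0, 0, 0, 0, 0, 0, 0, 0]'
python3 -c "
from h import *
c=cams.get_calibration('wrist');im=cams.get_image('wrist');cv2.imwrite('pics/w4.png',im)
s=sense();print({k:np.round(s[k],3).tolist() for k in ('time','qpos','position','ee_rot','force','ft_torque')})
print('hole',onz(cams.get_calibration('scene'),316.8,186.2,.062))
p=np.r_[.524,-.244,.054,1];E=np.array(c['extrinsics']);q=np.linalg.inv(E)@p;u,v=c['cx']-c['fx']*q[0]/q[2],c['cy']+c['fy']*q[1]/q[2];print(u,v)
u,v=int(u),int(v);y=max(0,v-40);x=u-40
o=np.zeros((600,800,3),np.uint8);o[:315,:420]=cv2.resize(im,(420,315));k=cv2.resize(im[y:y+75,x:x+75],(375,375),interpolation=2);o[:375,425:]=k;cv2.imwrite('pics/c4.png',o);print('crop',x,y)
"
```

```text
time: 5.98
position: [0.5593, -0.2403, 0.2993]
ee_rot: [180.0, -0.0, 163.7]
force: [0.8, -0.4, -6.2]
opening: 0.0187
grip_force: 79.3
time: 6.6
position: [0.5628, -0.254, 0.3001]
ee_rot: [180.0, 0.0, 163.7]
force: [0.8, -0.4, -6.8]
opening: 0.0187
grip_force: 79.6
{'time': 6.65, 'qpos': [-7.2, 24.525, 40.15, 81.549, -15.815, 79.617, 106.902], 'position': [0.563, -0.254, 0.3], 'ee_rot': [179.977, 0.014, 163.676], 'force': [-0.438, 0.106, -6.251], 'ft_torque': [-0.028, 0.037, 0.005]}
hole [0.46076712 0.19778681 0.062     ]
278.8612147795007 151.47747842814238
crop 238 111
```

View pics/c4.png

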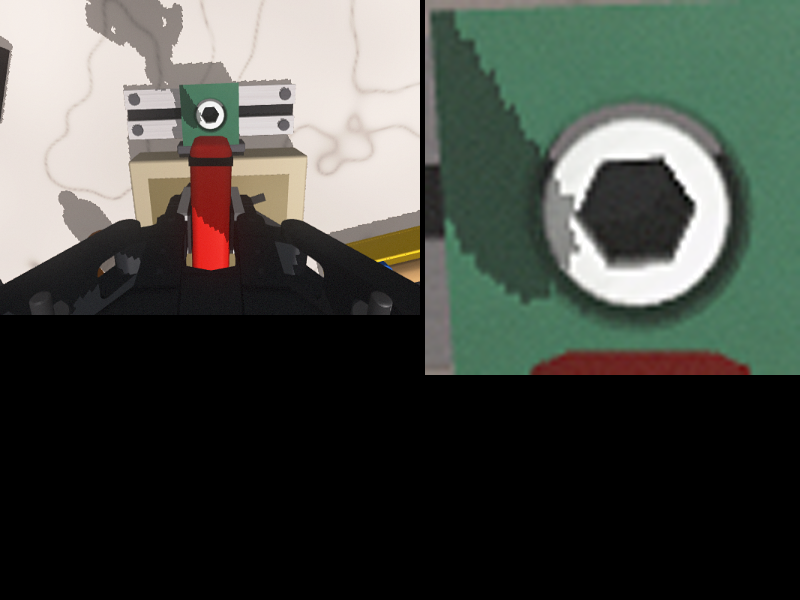

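The crop shows the bright head centred near crop (638,207). Its dark hex socket has corners at left and right, (577,213) and (695,209), which is about 30° off the key's clocking. Now the exact phase and centre.

```bash
cat > hx.py <<'E'
from h import *
def hexm(im,c,s,box):
    x0,y0=box;S=8
    g=cv2.resize(cv2.cvtColor(im[y0:y0+75,x0:x0+75],cv2.COLOR_BGR2GRAY),None,fx=S,fy=S,interpolation=cv2.INTER_CUBIC)
    W=(g>135).astype(np.uint8);cs,hi=cv2.findContours(W,cv2.RETR_CCOMP,cv2.CHAIN_APPROX_NONE)
    cand=[k for k in cs if 20<cv2.boundingRect(k)[2]/S<30 and 18<cv2.boundingRect(k)[3]/S<30]
    head=[k for k in cs if 32<cv2.boundingRect(k)[2]/S<45]
    def w(k): return np.array([onz(c,x0+(u+.5)/S-.5,y0+(v+.5)/S-.5,.054)[:2] for u,v in k[:,0]])*1000
    for nm,K in (("hex",cand),("head",head)):
        for k in K:
            p=w(k);cc=(np.array(cv2.minEnclosingCircle(p.astype(np.float32))[0]));M=cv2.moments(p.astype(np.float32).reshape(-1,1,2));ce=np.array([M["m10"],M["m01"]])/M["m00"]
            d=p-ce;r=np.hypot(*d.T);a=np.arctan2(d[:,1],d[:,0])
            # resample uniform in angle, 6-fold phase
            t=np.linspace(-np.pi,np.pi,720,endpoint=False);i=np.argsort(a);rr=np.interp(t,a[i],r[i],period=2*np.pi)
            f=(rr*np.exp(-6j*t)).sum();print(nm,"centroid",np.round(ce,2),"circ",np.round(cc,2),"r",r.min().round(1),r.max().round(1),"area",round(M["m00"]),"corner yaw mod60",round(np.degrees(-np.angle(f.conj())*-1)/6*-1%60,2))
    e=s["position"];print("tcp",np.round(np.array(e)*1000,1),"yaw",s["ee_rot"][2],"mod60",(s["ee_rot"][2])%60)
E
python3 -c "
from hx import *
hexm(cv2.imread('pics/w4.png'),cams.get_calibration('wrist'),sense(),(238,111))"
```

```text
hex centroid [ 525.46 -243.91] circ [ 525.28 -244.13] r 9.7 11.9 area 341 corner yaw mod60 41.67
head centroid [ 525.62 -243.45] circ [ 525.55 -243.93] r 13.0 18.0 area 940 corner yaw mod60 53.19
tcp [ 562.8 -254.2  300.1] yaw 163.67628178817824 mod60 43.676281788178244
```

In the tool's units: 0.02 m is 0.32, 0.0194 m is 0.3104, 8.7 degrees is 0.0483.

```bash
python3 -m handwheel '[0.3104, -0.0048, 0, 0, 0, 0, 0, 0.3104, -0.0048, 0, 0, 0, 0, 0, 0, 0, 0, 0, 0, 0.0483, 0, 0, 0, 0, 0, 0, 0.0483, 0, 0, 0, 0, 0, 0, 0.0483, 0, 0, 0, 0.32, 0, 0, 0, 0, 0, 0, 0.32, 0, 0, 0, 0, 0, 0, 0.288, 0, 0, 0, 0, 0, 0, 0, 0, 0, 0, 0, 0, 0, 0, 0, 0, 0, 0]'
python3 -m handwheel '[0, 0, 0, 0, 0, 0, 0, 0, 0, 0, 0, 0, 0, 0, 0, 0, 0, 0, 0, 0, 0]'
python3 -c "
from h import *
s=sense();print({k:np.round(s[k],4).tolist() for k in ('position','ee_rot','force','ft_torque')})
im=cams.get_image('scene');cv2.imwrite('pics/c5.png',cv2.resize(im[170:270,85:205],(720,600),interpolation=2))"
```

```text
time: 7.9
position: [0.5255, -0.2448, 0.2426]
ee_rot: [180.0, 0.1, 137.5]
force: [-0.3, -0.2, -6.6]
opening: 0.0186
grip_force: 79.6
time: 8.28
position: [0.5253, -0.2447, 0.2422]
ee_rot: [180.0, 0.0, 137.5]
force: [-1.5, -1.1, -5.6]
opening: 0.019
grip_force: 79.6
{'position': [0.5253, -0.2447, 0.2422], 'ee_rot': [179.9891, 0.0198, 137.5082], 'force': [-1.4609, -1.1146, -5.6253], 'ft_torque': [-0.0351, -0.0069, -0.0688]}
```

View pics/c5.png

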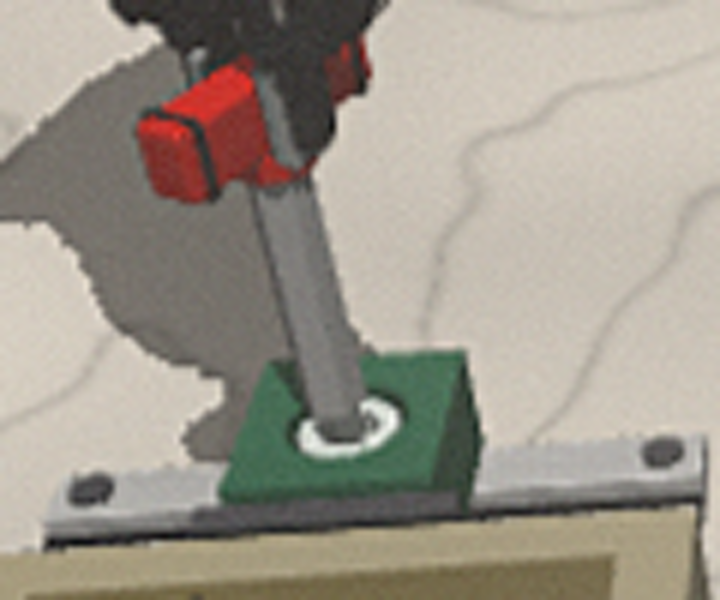

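The key hangs over the bright head, its tip at about (340,437) in the crop with the socket's dark rim showing to its right. I'll check that against the projected points.

```bash
python3 -c "
from h import *
c=cams.get_calibration('scene');E=np.linalg.inv(np.array(c['extrinsics']))
def pr(p):
    q=E@np.r_[p,1];return np.round([(c['cx']-c['fx']*q[0]/q[2]-85)*6,(c['cy']+c['fy']*q[1]/q[2]-170)*6],0)
print('tip',pr([.5253,-.2447,.0633]),'socket',pr([.5254,-.2439,.054]),'bar',pr([.5253,-.2447,.1883-.014]))
for k in ((.45,-.25),(-.45,0)): pass
h=[onz(c,85+(u+.5)/6-.5,170+(v+.5)/6-.5,.054) for u,v in ((350,426),(298,432),(405,420))];print(np.round(h,4))
"
```

```text
tip [328. 403.] socket [336. 423.] bar [259. 135.]
[[ 0.5272 -0.24    0.054 ]
 [ 0.5242 -0.2577  0.054 ]
 [ 0.5305 -0.2212  0.054 ]]
```

In the tool's units: 0.003 m is 0.048, 0.0006 m is 0.0096.

```bash
python3 -m handwheel '[0.008, 0.0096, 0.048, 0, 0, 0, 0, 0, 0, 0.048, 0, 0, 0, 0, 0, 0, 0.032, 0, 0, 0, 0, 0, 0, 0, 0, 0, 0, 0, 0, 0, 0, 0, 0, 0, 0]'; python3 -m handwheel '[0, 0, 0.016, 0, 0, 0, 0, 0, 0, 0.016, 0, 0, 0, 0, 0, 0, 0, 0, 0, 0, 0]';python3 -m handwheel '[0, 0, 0.016, 0, 0, 0, 0, 0, 0, 0.016, 0, 0, 0, 0, 0, 0, 0, 0, 0, 0, 0]'
```

```text
time: 8.95
position: [0.5253, -0.2439, 0.2339]
ee_rot: [-180.0, 0.0, 137.5]
force: [-0.2, -0.2, -6.2]
opening: 0.0192
grip_force: 79.6
time: 9.32
position: [0.5252, -0.2438, 0.2318]
ee_rot: [-180.0, -0.0, 137.5]
force: [-0.5, 1.0, -5.9]
opening: 0.0187
grip_force: 79.6
time: 9.7
position: [0.5254, -0.2437, 0.2298]
ee_rot: [180.0, -0.0, 137.5]
force: [0.8, 1.2, -6.5]
opening: 0.0191
grip_force: 79.8
```

No contact at 3 mm below the mouth, so the key seems to be entering. Continuing slowly.

In the tool's units: 0.001 m is 0.016.

```bash
python3 -m handwheel '[0, 0, 0.016, 0, 0, 0, 0, 0, 0, 0.016, 0, 0, 0, 0, 0, 0, 0.016, 0, 0, 0, 0, 0, 0, 0, 0, 0, 0, 0]'; python3 -m handwheel '[0, 0, 0.016, 0, 0, 0, 0, 0, 0, 0.016, 0, 0, 0, 0, 0, 0, 0.016, 0, 0, 0, 0, 0, 0, 0, 0, 0, 0, 0]';python3 -m handwheel '[0, 0, 0.016, 0, 0, 0, 0, 0, 0, 0.016, 0, 0, 0, 0, 0, 0, 0, 0, 0, 0, 0]'
```

```text
time: 10.2
position: [0.5253, -0.2438, 0.2268]
ee_rot: [-180.0, -0.0, 137.5]
force: [1.2, 0.8, -6.9]
opening: 0.019
grip_force: 79.7
time: 10.7
position: [0.5253, -0.2438, 0.2238]
ee_rot: [-180.0, -0.0, 137.5]
force: [1.5, 0.4, -5.9]
opening: 0.0185
grip_force: 79.7
time: 11.08
position: [0.5253, -0.2438, 0.2218]
ee_rot: [-180.0, -0.0, 137.5]
force: [0.9, 0.9, -6.4]
opening: 0.019
grip_force: 79.8
```

In the tool's units: 0.001 m is 0.016.

```bash
python3 -m handwheel '[0, 0, 0.016, 0, 0, 0, 0, 0, 0, 0.016, 0, 0, 0, 0, 0, 0, 0, 0, 0, 0, 0]'; python3 -m handwheel '[0, 0, 0.008, 0, 0, 0, 0, 0, 0, 0.008, 0, 0, 0, 0, 0, 0, 0, 0, 0, 0, 0]';python3 -m handwheel '[0, 0, 0.008, 0, 0, 0, 0, 0, 0, 0, 0, 0, 0, 0]'
```

```text
time: 11.45
position: [0.5253, -0.2438, 0.2198]
ee_rot: [-180.0, -0.0, 137.5]
force: [2.1, 0.3, -6.3]
opening: 0.0193
grip_force: 79.8
time: 11.82
position: [0.5253, -0.2438, 0.2189]
ee_rot: [-180.0, 0.0, 137.5]
force: [1.4, 1.2, -5.6]
opening: 0.0189
grip_force: 80.0
time: 12.08
position: [0.5254, -0.2439, 0.2188]
ee_rot: [180.0, 0.0, 137.5]
force: [-0.3, 2.0, -0.1]
opening: 0.0192
grip_force: 80.4
```

Contact is exactly where the socket floor should be. I'll press a little more and begin turning.

In the tool's units: 0.0003 m is 0.0048.

```bash
cat > t.py <<'E'
from h import *
s=sense();print("tz",np.round(s["ft_torque"],3),"F",np.round(s["force"],1),"z",round(s["position"][2],4),"yaw",round(s["ee_rot"][2],2),"q7",round(s["qpos"][6],1))
E
python3 -m handwheel '[0, 0, 0.0048, 0, 0, 0, 0, 0, 0, 0, 0, 0, 0, 0, 0, 0, 0, 0, 0, 0, 0]'; python3 t.py; python3 -m handwheel '[0, 0, 0, 0, 0, 0.0222, 0, 0, 0, 0, 0, 0, 0.0222, 0, 0, 0, 0, 0, 0, 0, 0]'; python3 t.py;  python3 -m handwheel '[0, 0, 0, 0, 0, 0.0222, 0, 0, 0, 0, 0, 0, 0.0222, 0, 0, 0, 0, 0, 0, 0, 0]'; python3 t.py
```

```text
time: 12.45
position: [0.5255, -0.2441, 0.2187]
ee_rot: [180.0, 0.1, 137.5]
force: [-0.2, 1.7, 4.9]
opening: 0.0189
grip_force: 81.3
tz [ 0.716  0.116 -0.02 ] F [-0.2  1.7  4.9] z 0.2187 yaw 137.5 q7 83.6
time: 12.82
position: [0.5258, -0.2437, 0.2187]
ee_rot: [179.9, 0.0, 129.5]
force: [-0.3, 2.4, 5.9]
opening: 0.019
grip_force: 81.5
tz [ 0.893 -0.073  0.016] F [-0.3  2.4  5.9] z 0.2187 yaw 129.48 q7 76.2
time: 13.2
position: [0.5258, -0.2436, 0.2187]
ee_rot: [179.9, 0.0, 121.5]
force: [-0.7, 2.9, 6.1]
opening: 0.019
grip_force: 81.6
tz [ 0.942 -0.17   0.173] F [-0.7  2.9  6.1] z 0.2187 yaw 121.49 q7 69.0
```

In the tool's units: 4 degrees is 0.0222.

```bash
for i in 1 2; do :; done; python3 -m handwheel '[0, 0, 0, 0, 0, 0.0222, 0, 0, 0, 0, 0, 0, 0.0222, 0, 0, 0, 0, 0, 0, 0, 0]' >/dev/null; python3 t.py; python3 -m handwheel '[0, 0, 0, 0, 0, 0.0222, 0, 0, 0, 0, 0, 0, 0, 0, 0, 0, 0, 0, 0, 0, 0]' >/dev/null; python3 t.py;  python3 -m handwheel '[0, 0, 0, 0, 0, 0.0167, 0, 0, 0, 0, 0, 0, 0, 0]'>/dev/null; python3 t.py
```

```text
tz [ 0.974 -0.253  0.162] F [1.1 3.3 5.9] z 0.2187 yaw 113.49 q7 61.8
tz [ 0.934 -0.288  0.104] F [0.8 1.9 4.5] z 0.2187 yaw 109.55 q7 58.2
tz [ 0.954 -0.366  0.145] F [1.6 2.9 4.8] z 0.2187 yaw 106.51 q7 55.5
```

In the tool's units: 3 degrees is 0.0167.

```bash
python3 -m handwheel '[0, 0, 0, 0, 0, 0.0167, 0, 0, 0, 0, 0, 0, 0, 0]' >/dev/null; python3 t.py; python3 -m handwheel '[0, 0, 0, 0, 0, 0.0167, 0, 0, 0, 0, 0, 0, 0, 0]' >/dev/null; python3 t.py
```

```text
tz [ 1.033 -0.317  0.17 ] F [1.1 3.2 5.5] z 0.2187 yaw 103.52 q7 52.8
tz [ 1.002 -0.436  0.223] F [1.7 3.2 5.2] z 0.2187 yaw 100.52 q7 50.1
```

In the tool's units: 3 degrees is 0.0167.

```bash
python3 -m handwheel '[0, 0, 0, 0, 0, 0.0167, 0, 0, 0, 0, 0, 0, 0, 0]' >/dev/null; python3 t.py; python3 -m handwheel '[0, 0, 0, 0, 0, 0.0111, 0, 0, 0, 0, 0, 0, 0, 0]' >/dev/null; python3 t.py
```

```text
tz [ 0.995 -0.464  0.137] F [1.5 2.5 5. ] z 0.2187 yaw 97.52 q7 47.4
tz [ 0.96  -0.565  0.163] F [2.4 3.1 4.9] z 0.2187 yaw 95.5 q7 45.6
```

In the tool's units: 3 degrees is 0.0167.

```bash
python3 -m handwheel '[0, 0, 0, 0, 0, 0.0167, 0, 0, 0, 0, 0, 0, 0, 0]' >/dev/null; python3 t.py; python3 -m handwheel '[0, 0, 0, 0, 0, 0.0139, 0, 0, 0, 0, 0, 0, 0, 0]' >/dev/null; python3 t.py
```

```text
tz [ 1.023 -0.583  0.152] F [0.7 3.1 5.6] z 0.2187 yaw 92.49 q7 42.9
tz [ 0.966 -0.61   0.347] F [1.8 2.1 5.2] z 0.2187 yaw 90.01 q7 40.7
```

In the tool's units: 2 degrees is 0.0111.

```bash
python3 -m handwheel '[0, 0, 0, 0, 0, 0.0111, 0, 0, 0, 0, 0, 0, 0, 0]' >/dev/null; python3 t.py; python3 -m handwheel '[0, 0, 0, 0, 0, 0.0111, 0, 0, 0, 0, 0, 0, 0, 0]' >/dev/null; python3 t.py
```

```text
tz [ 0.953 -0.616  0.403] F [0.9 3.1 5.1] z 0.2187 yaw 88.02 q7 39.0
tz [ 0.984 -0.655  0.481] F [2.3 2.7 4.7] z 0.2187 yaw 86.03 q7 37.2
```

In the tool's units: 2 degrees is 0.0111.

```bash
python3 -m handwheel '[0, 0, 0, 0, 0, 0.0111, 0, 0, 0, 0, 0, 0, 0, 0, 0, 0, 0, 0, 0, 0, 0, 0, 0, 0, 0, 0, 0, 0]' >/dev/null; python3 t.py; python3 -m handwheel '[0, 0, 0, 0, 0, 0, 0]' >/dev/null; python3 t.py
```

```text
tz [ 0.899 -0.686  0.509] F [2. 3. 5.] z 0.2187 yaw 84.06 q7 35.5
tz [ 0.91  -0.626  0.586] F [3.6 3.  5.7] z 0.2187 yaw 84.07 q7 35.5
```

Firm at about 0.55 N m and held there. Easing back into the free play, then lifting.

In the tool's units: -4 degrees is -0.0222.

```bash
python3 -m handwheel '[0, 0, 0, 0, 0, -0.0222, 0, 0, 0, 0, 0, 0, -0.0222, 0, 0, 0, 0, 0, 0, -0.0222, 0, 0, 0, 0, 0, 0, 0, 0]' >/dev/null; python3 t.py; python3 -m handwheel '[0, 0, 0, 0, 0, -0.0167, 0, 0, 0, 0, 0, 0, 0, 0]' >/dev/null; python3 t.py
```

```text
tz [ 1.033 -0.646  0.006] F [2.1 2.9 5.3] z 0.2187 yaw 96.02 q7 46.1
tz [ 1.022 -0.548 -0.034] F [0.5 3.7 6.4] z 0.2187 yaw 98.99 q7 48.7
```

In the tool's units: -0.006 m is -0.096, -0.004 m is -0.064.

```bash
python3 -m handwheel '[0, 0, -0.032, 0, 0, 0, 0, 0, 0, -0.048, 0, 0, 0, 0, 0, 0, -0.064, 0, 0, 0, 0, 0, 0, -0.096, 0, 0, 0, 0, 0, 0, 0, 0, 0, 0, 0]'; python3 t.py; python3 -m handwheel '[0, 0, -0.32, 0, 0, 0, 0, 0, 0, -0.4, 0, 0, 0, 0, 0, 0, -0.4, 0, 0, 0, 0, 0, 0, 0, 0, 0, 0, 0, 0, 0, 0, 0, 0, 0, 0, 0, 0, 0, 0, 0, 0, 0]'; python3 t.py
python3 -c "
from h import *
c=cams.get_calibration('top')
im=cv2.imread('pics/t3.png')
cs=cams.get_calibration('scene')
# hole in scene: dark ellipse near (316.8,186.2); subpixel centroid on stand top
g=cv2.cvtColor(cv2.imread('pics/s3.png'),cv2.COLOR_BGR2GRAY);print(g[178:194,304:332:2])
"
```

```text
time: 18.2
position: [0.5245, -0.2443, 0.2325]
ee_rot: [-179.9, 0.0, 98.9]
force: [1.3, 0.7, -3.6]
opening: 0.0188
grip_force: 80.2
tz [ 0.115 -0.316 -0.075] F [ 1.3  0.7 -3.6] z 0.2325 yaw 98.93 q7 48.2
time: 18.95
position: [0.5247, -0.2435, 0.3015]
ee_rot: [-179.9, -0.1, 99.0]
force: [-0.2, -0.8, -5.6]
opening: 0.0189
grip_force: 80.1
tz [ 0.001 -0.049 -0.035] F [-0.2 -0.8 -5.6] z 0.3015 yaw 98.99 q7 46.1
[[191 196 193 198 179 163 154 142 129 120 109 104 106 105]
 [174 156 139 124 131 124 115 106 106 108 110 109 107 109]
 [105  94  77  63 109 103 105 110 112 109 109 104 108 108]
 [101  74  73 104 108 109 107 105 109 109 104 110 106 109]
 [114 103 100 115 112 105 106 110 104 101 108 104 105 105]
 [110 112 112 109 114 107 102  98 107 105 103 104 104 103]
 [109 106 109 112 105  90  90  83  87  99 103 103 108 106]
 [107 106 101 109  89  85  84  76  65 108 109 112 111 107]
 [107 107 106 105  88  91  86  77  60 101 109 105 112 109]
 [105 111 108 107  95  84  83  74  78 108 108 104 107 110]
 [114 109 113 112 108 104  94  88 104 110 109 106 109 108]
 [114 109 113 110 112 110 110 105 112 111 116 109 111 110]
 [113 112 108 109 116 115 109 114 114 109 104 110 110 115]
 [112 109 109 111 110 108 107 110 108 116 112 115 116 111]
 [ 90 111 112 110 106 111 114 115 118 117 112 109  99  93]
 [ 84 115 118 119 119 122 110 111 102 100  90  96  92  89]]
```

The manual's scale: shifts go in shares of 62.5 mm and turns go in shares of 180 degrees. Converting my numbers, -9.3 degrees is -0.0517.

```bash
python3 -m handwheel '[0, 0, 0, 0, 0, -0.0511, 0, 0, 0, 0, 0, 0, -0.0511, 0, 0, 0, 0, 0, 0, -0.0511, 0, 0, 0, 0, 0, 0, -0.0517, 0, 0, 0, 0, 0, 0, -0.0517, 0, 0, 0, 0, 0, 0, -0.0511, 0, 0, 0, 0, 0, 0, -0.0511, 0, 0, 0, 0, 0, 0, 0, 0]'; python3 -m handwheel '[0.2384, 0.6416, 0, 0, 0, 0, 0, 0.2384, 0.6416, 0, 0, 0, 0, 0, 0.2384, 0.6416, 0, 0, 0, 0, 0, 0.2384, 0.6416, 0, 0, 0, 0, 0, 0.2384, 0.6416, 0, 0, 0, 0, 0, 0.2384, 0.6416, 0, 0, 0, 0, 0, 0.2384, 0.6416, 0, 0, 0, 0, 0, 0.2384, 0.6416, 0, 0, 0, 0, 0, 0.2384, 0.6416, 0, 0, 0, 0, 0, 0.2384, 0.6416, 0, 0, 0, 0, 0]' >/dev/null;  python3 -m handwheel '[0, 0, 0, 0, 0, 0, 0, 0, 0, 0, 0, 0, 0, 0, 0, 0, 0, 0, 0, 0, 0, 0, 0, 0, 0, 0, 0, 0]'
python3 -c "
from h import *
c=cams.get_calibration('wrist');im=cams.get_image('wrist');cv2.imwrite('pics/w6.png',im)
p=np.r_[.457,.194,.062,1];E=np.array(c['extrinsics']);q=np.linalg.inv(E)@p;u,v=c['cx']-c['fx']*q[0]/q[2],c['cy']+c['fy']*q[1]/q[2];print(u,v)
u,v=int(u),int(v);x,y=u-50,v-45;print('crop',x,y)
o=np.zeros((450,800,3),np.uint8);o[:300,:400]=cv2.resize(im,(400,300));o[:400,400:]=cv2.resize(im[y:y+80,x:x+80],(400,400),interpolation=2);cv2.imwrite('pics/c6.png',o)
s=sense();print(np.round(s['qpos'],1),np.round(s['position'],4),s['ee_rot'])
"
```

```text
time: 19.95
position: [0.5249, -0.2438, 0.3022]
ee_rot: [180.0, -0.1, 163.5]
force: [-0.1, -0.3, -6.6]
opening: 0.0192
grip_force: 79.9
time: 21.7
position: [0.4957, 0.1818, 0.3031]
ee_rot: [180.0, 0.0, 163.5]
force: [-0.4, 0.4, -6.8]
opening: 0.0189
grip_force: 80.7
281.14493863431784 151.42105391531976
crop 231 106
[-47.   10.2  26.9  94.9  -4.8  76.   54.2] [0.4957 0.1821 0.3032] [1.79995986e+02 1.41594112e-03 1.63495979e+02]
```

View pics/c6.png

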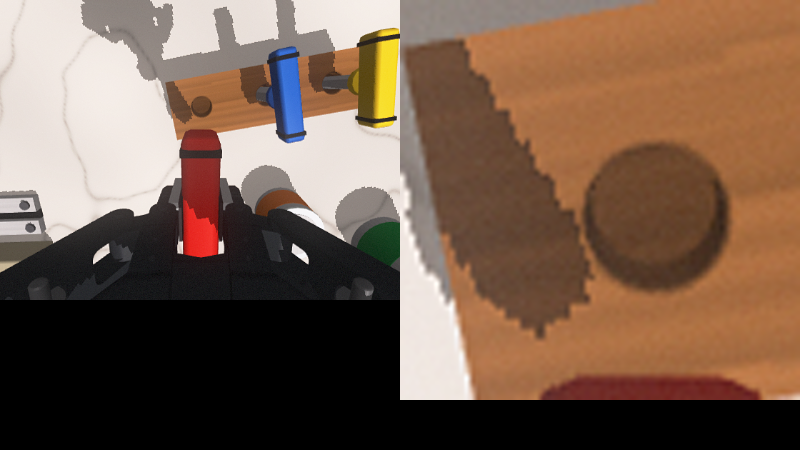

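The crop shows the empty hole spanning (584..728, 142..292), centred at about (656,217), which is image pixel (282.2,149.4).

```bash
python3 -c "
from h import *
c=cams.get_calibration('wrist');f=lambda u,v:onz(c,231+(u-400)/5-.5,106+v/5-.5,.062)
h=f(656,217);print(h,np.linalg.norm(f(584,217)-f(728,217)),np.linalg.norm(f(656,142)-f(656,292)))
s=sense();Rm=R.from_euler('xyz',s['ee_rot'],degrees=True).as_matrix();print(Rm.T@np.r_[h[:2]-np.array(s['position'])[:2],0])"
```

```text
[0.45488587 0.19537249 0.062     ] 0.026772704427836434 0.027483822222006196
[ 4.28881034e-02  1.12575253e-03 -9.81027731e-07]
```

The hole comes out 27 mm wide and agrees with where the key first stood. Moving over it and lowering.

In the tool's units: 0.0229 m is 0.3664, 0.02 m is 0.32.

```bash
python3 -m handwheel '[0.32, 0.008, 0, 0, 0, 0, 0, 0.3664, 0.0096, 0, 0, 0, 0, 0, 0, 0, 0.32, 0, 0, 0, 0, 0, 0, 0.32, 0, 0, 0, 0, 0, 0, 0.224, 0, 0, 0, 0, 0, 0, 0, 0, 0, 0, 0, 0, 0, 0, 0, 0, 0, 0, 0, 0, 0, 0, 0, 0, 0]'; python3 -m handwheel '[0, 0, 0.096, 0, 0, 0, 0, 0, 0, 0.096, 0, 0, 0, 0, 0, 0, 0, 0, 0, 0, 0]'; python3 -m handwheel '[0, 0, 0.096, 0, 0, 0, 0, 0, 0, 0.096, 0, 0, 0, 0, 0, 0, 0.096, 0, 0, 0, 0, 0, 0, 0, 0, 0, 0, 0]'; python3 t.py
```

```text
time: 22.75
position: [0.4551, 0.1962, 0.2499]
ee_rot: [179.9, 0.1, 163.6]
force: [0.2, 0.5, -6.4]
opening: 0.0187
grip_force: 80.6
time: 23.12
position: [0.4542, 0.1959, 0.2363]
ee_rot: [-179.9, -0.1, 163.6]
force: [-0.1, -0.0, -7.0]
opening: 0.019
grip_force: 80.6
time: 23.62
position: [0.4543, 0.1959, 0.2184]
ee_rot: [-179.9, -0.0, 163.6]
force: [0.1, -0.9, -6.2]
opening: 0.0186
grip_force: 80.6
tz [-0.003  0.042 -0.027] F [ 0.1 -0.9 -6.2] z 0.2184 yaw 163.61 q7 50.8
```

In the tool's units: 0.008 m is 0.128, 0.006 m is 0.096.

```bash
python3 -m handwheel '[0, 0, 0.128, 0, 0, 0, 0, 0, 0, 0.128, 0, 0, 0, 0, 0, 0, 0.096, 0, 0, 0, 0, 0, 0, 0.048, 0, 0, 0, 0, 0, 0, 0, 0, 0, 0, 0]'; python3 -m handwheel '[0, 0, 0.016, 0, 0, 0, 0, 0, 0, 0.016, 0, 0, 0, 0, 0, 0, 0, 0, 0, 0, 0, 0, 0, 0, 0, 0, 0, 0]'; python3 t.py
```

```text
time: 24.25
position: [0.4546, 0.196, 0.1939]
ee_rot: [-180.0, -0.0, 163.6]
force: [0.1, 0.6, -6.0]
opening: 0.019
grip_force: 80.7
time: 24.75
position: [0.4547, 0.1961, 0.1921]
ee_rot: [180.0, -0.0, 163.6]
force: [-0.8, -0.2, -5.8]
opening: 0.019
grip_force: 80.7
tz [0.03  0.001 0.027] F [-0.8 -0.2 -5.8] z 0.1921 yaw 163.6 q7 51.6
```

In the tool's units: 0.001 m is 0.016.

```bash
python3 -m handwheel '[0, 0, 0.016, 0, 0, 0, 0, 0, 0, 0, 0, 0, 0, 0, 0, 0, 0, 0, 0, 0, 0]'; python3 t.py
```

```text
time: 25.12
position: [0.4546, 0.1961, 0.1911]
ee_rot: [-180.0, -0.0, 163.6]
force: [-0.6, -0.9, -6.6]
opening: 0.0189
grip_force: 80.7
tz [ 0.008  0.003 -0.018] F [-0.6 -0.9 -6.6] z 0.1911 yaw 163.61 q7 51.7
```

In the tool's units: 0.0004 m is 0.0064.

```bash
python3 -m handwheel '[0, 0, 0.0064, 0, 0, 0, 0, 0, 0, 0, 0, 0, 0, 0, 0, 0, 0, 0, 0, 0, 0]'; python3 -m handwheel '[0, 0, 0.0048, 0, 0, 0, 0, 0, 0, 0, 0, 0, 0, 0, 0, 0, 0, 0, 0, 0, 0]'
```

```text
time: 25.5
position: [0.4547, 0.1961, 0.1909]
ee_rot: [180.0, 0.0, 163.6]
force: [-0.8, -0.2, -3.5]
opening: 0.019
grip_force: 81.3
time: 25.88
position: [0.4549, 0.1961, 0.1908]
ee_rot: [180.0, 0.0, 163.6]
force: [-1.8, -0.9, 4.2]
opening: 0.0189
grip_force: 82.2
```

The key is seated on the hole's floor. Releasing gradually, then withdrawing straight up.

In the tool's units: -0.0003 m is -0.0048.

```bash
python3 -m handwheel '[0, 0, -0.0048, 0, 0, 0, 0.0, 0, 0, 0, 0, 0, 0, 0.024, 0, 0, 0, 0, 0, 0, 0.03, 0, 0, 0, 0, 0, 0, 0.045, 0, 0, 0, 0, 0, 0, 0.055, 0, 0, 0, 0, 0, 0, 0.055]' 20; python3 -m handwheel '[0, 0, -0.16, 0, 0, 0, 0.055, 0, 0, -0.32, 0, 0, 0, 0.055, 0, 0, -0.48, 0, 0, 0, 0.055, 0, 0, -0.48, 0, 0, 0, 0.055, 0, 0, -0.48, 0, 0, 0, 0.055, 0, 0, 0, 0, 0, 0, 0.055, 0, 0, 0, 0, 0, 0, 0.055, 0, 0, 0, 0, 0, 0, 0.055]'
python3 -c "
from m import *
im=bar();s=cams.get_image('scene')
o=np.zeros((420,800,3),np.uint8);o[:,:400]=cv2.resize(im,(400,420));o[:400,400:]=cv2.resize(s[130:220,300:400],(400,400));cv2.imwrite('pics/c7.png',o)"
```

```text
time: 26.62
position: [0.4547, 0.1961, 0.1907]
ee_rot: [-180.0, -0.0, 163.6]
force: [0.5, 0.3, 0.9]
opening: 0.0555
grip_force: 0.0
time: 27.62
position: [0.4543, 0.1959, 0.3098]
ee_rot: [-179.9, -0.1, 163.6]
force: [0.7, 0.6, -0.7]
opening: 0.0549
grip_force: 0.0
bar ctr [455.2 196.5] len 66.2 yaw -16.36 n 70
tcp [0.4543 0.196  0.3099] [-1.7993e+02 -6.0000e-02  1.6361e+02] qv 0.26
tool delta mm [-0.6  0.8 -0. ]
```

View pics/c7.png

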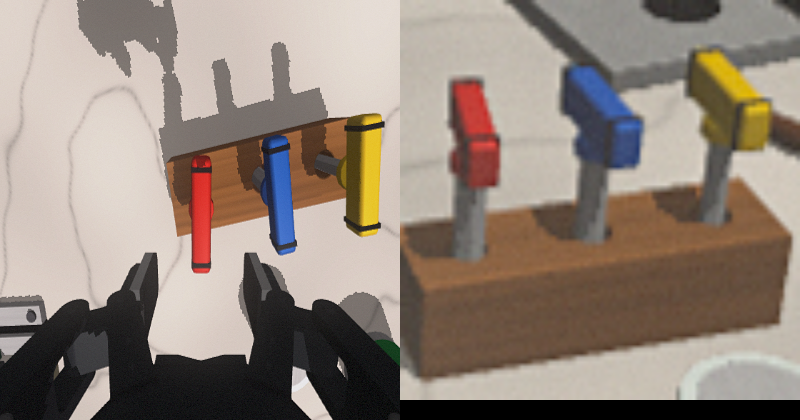

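The red key stands upright in its hole, its bar at (201,213) in the wrist view. The blue and yellow keys have not moved, and the gripper is clear of everything. Handing in.

```bash
python3 -c "
from rig import job
print(job.hand_in())"
```

```text
the job is handed in; nothing more can be done
None
```

The screw was tightened to about 0.55 N m with the key fully home, the red key is back upright in its hole with the other keys undisturbed, and the job was handed in at about 28 s; the hand-in gave no verdict.

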